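Open the dust extractor's cover, releasing its catch if it is caught, and hold it open

ROBOT

A 6-joint arm with a two-finger parallel gripper is mounted at the origin on the work surface. World frame = base frame: x ahead of the robot, y to its left, z up, the work surface at z = 0. Lengths are in m, angles in rad, forces in N, time in s.
With the tool pointing down it reaches from about 0.3 to 0.95 m from the base axis. Payload 3.1 kg.
Tool frame: the origin (TCP) lies between the finger pads, 19 mm behind the fingertips; this is the grasp point; y points along the fingers, z is the direction in which the jaws open and shut, and the axes are right-handed (so a half turn about y gives the same grasp; the last joint's range is limited). The gripper opens to 85 mm and grips with 20 to 120 N. Pads are 22 mm wide; open, the fingers measure 114 mm over their backs; the gripper's body (76 mm by 85 mm) begins 54 mm behind the grasp point. The pads swing forward as they close: fully open they stand 13 mm farther back than shut.
Start: joints at [1.232, 0.308, 1.634, -0, 1.2, -0.07], TCP at [0.166, 0.603, 0.25] pointing down, gripper open.
Joint ranges: [-3.06, 3.06], [-0.79, 1.96], [0.05, 2.63], [-1.19, 4.34], [0.05, 2.64], [-2.94, 2.94]. Speed limits (rad/s): [2.79, 2.79, 3.14, 3.14, 3.14, 3.14].

INTERFACE

Orientations are given as [roll, pitch, yaw] about the fixed x, y, z axes, in that order (R = Rz(yaw) Ry(pitch) Rx(roll)).
In Python, from bench import get_state, capture, camera_params, finish_job gives the robot as it stands.
- The arm moves only by the tool servo_tool, never from a script. Its argument "commands" is a list that holds one entry, the list of rows, each a list of 7 numbers: the shift along the tool's x, y, z in m, then the turn, a rotation vector about the tool's x, y, z in rad, then the closure, from -1 (fully open) to 1 (shut), so that 0 is half open. In form: [[[dx, dy, dz, ax, ay, az, grip], ...]]. A call has 1 to 12 rows; each row is the pose to reach, as a shift and turn from the pose measured when the call began, along the tool's axes at that moment; what a row does not reach only later rows make up. A row lasts 1/12 s, in which the tool goes at most 41.7 mm and 7.16 degrees, less where a joint would pass 70% of its speed; a pose out of reach is approached as far as the arm can. A call with a gripper value outside its range is refused whole. The fingers move at their own pace and stop on an object; "grip_force" is the grip in N (left out, the last holds). Time passes only in rows, so rows that repeat a pose let the fingers close. It gives the time, the measured TCP pose, the force and the opening at its end, in the units of the state.
- get_state(): the state, without advancing time (a new reading comes with each control period).
- capture(name): name is "side" or "top"; returns (picture, depth): 420x560x3 uint8, red, green, blue; 420x560 float32, m along the optical axis (not along the pixel's ray), 0 where there is no reading.
- camera_params(name): a dict with "intrinsics" (3x3 intrinsics, pixels), "world_from_camera" (4x4, takes a point from camera to world coordinates). Camera axes: x right, y down, z forward; pixel columns grow to the right and rows downward; lengths in m; the calibration is good to about 2 mm. A picture is of the moment at which its call begins. camera_params takes no time and is no camera call.
- finish_job(): hands the job in, once; it reports no verdict.
The state is a dict: "t": time; "joints": joint angles; "qd": joint speeds; "joint_efforts": joint torques, N m; "eef_pos": TCP position; "tcp_rot": TCP orientation; "force": force on the tool from outside, world axes, zero at the start; "ft_torque": the same for the moment, N m; "gripper_width": finger opening in m.
Only numpy, scipy, OpenCV 4.12 (cv2) and the standard library are available. Lean on these libraries where they do the work, as an engineer would, in place of code of your own. Each camera call takes 0.05 s, during which the arm holds its last target. There are 200 camera calls.

TASK

The filter of the bench dust extractor has to be cleaned, so open its hinged top cover for me: before you turn the red knob, give the cover's steel handle a tug upwards to learn whether the hidden bolt has caught it, and if it has, release it by turning the knob counter-clockwise, which draws the bolt back. Then raise the cover by the handle until it stands about 45 degrees open and finish still holding the handle, because the cover has no stay and falls shut when let go. Leave the tools and the wood lying about where they are.

Things in the scene. Friction and masses are not known exactly. Their poses are not given: they have to be found in the camera images.
- machine: green bench dust extractor fixed to the bench, 340 (x) x 260 (y) x 150 mm high; origin: centre of its underside, -x to its louvred front, +x to the fan housing (rear 94 mm, 150 high, a brush lies on it). All 'frame' figures below are in this frame, mm, cover closed. The hinged cover over the filter well: x -169 to 79, y -127 to 135, top face z 134
- cover (a joint): cover's opening angle, rad: 0 closed, 0.79 at 45 degrees, stop 1.25. Hinged on the machine's -y edge; the +y edge with handle and knob rises. 0.6 kg (about 4 N at the handle), hardly any friction, falls shut when let go. If the hidden bolt has caught it, it lifts about 0.02 rad (4 to 5 mm at the handle) and stops hard; if not, it just lifts. Nothing outside shows which
- cover_hinge (a point): point on the hinge line, fixed to the machine, frame (-45, -125, 122); the hinge line runs along the machine's x
- handle (a point): middle of the cover's steel bow handle: a round bar 10 mm thick along the machine's x, 90 mm between its posts, axis 40 mm above the cover plate; moves with the cover, has the cover's axes. Frame (0, 90, 174): 215 mm across from the hinge line and 52 mm above it. The bar can turn between the fingers as the cover swings
- knob_grip (a point): gripping point on the axis of the red T-knob, 22 mm above the cover plate; moves with the cover but does not turn with the knob. Frame (-125, 75, 156). The red wing is 46 mm long, 14 mm thick, from 15 mm below to 11 mm above this point; under it a black collar 36 mm across
- knob (a joint): turn of the T-knob, rad, counter-clockwise seen from above: 0 with its wing along the machine's y, stop at 1.4 (80 degrees). It draws the hidden bolt back; the bolt is clear from about 1.1 on and stays back. Light (0.06 N m of friction), stays where it is left. Starts between 0 and 0.2, whether the bolt has caught or not
- sanding_block: cork sanding block 110 x 65 x 24 mm lying left of the machine, origin under its centre; leave alone
- knife: carving knife, wooden handle 22 mm thick, 185 mm long in all, lying in front of the machine, origin in the handle on the bench; leave alone
- brush: wooden bench brush 190 x 45 x 20 mm lying on the fan housing, origin at its middle, underside; leave alone
- spoon_a: light carved spoon 230 mm long on the teal cutting mat, origin under the middle; leave alone
- spoon_b: dark carved spoon 210 mm long on the teal cutting mat, origin under the middle; leave alone
- blank: spoon blank, a bar of wood 200 x 55 x 30 mm on the left of the bench, origin under its centre; leave alone

How it is judged:
On the way, in this order (a step that is already met when the one before it is completed fails the run):
1. the handle is tugged: the cover has been lifted through its play (more than 0.012 rad) while the knob is still unturned (below 0.35 rad) (value of joint cover above 0.012 rad and value of joint knob below 0.35 rad), for 0.1 s.
2. the cover is raised clear of its catch by the handle (value of joint cover above 0.3 rad and distance between the grasp point and handle below 0.05 m), for 0.1 s.
At the end, for the whole second after the job is handed in: the cover stands still between 0.55 and 1.05 rad open (32 to 60 degrees), held up by the fingers on its handle (tool point within 50 mm of the handle's middle, contact force over 1 N) (value of joint cover between 0.55 and 1.05 rad and velocity of joint cover between -0.1 and 0.1 rad/s and distance between the grasp point and handle below 0.05 m and contact force between the fingers and machine above 1 N); the arm keeps its last pose, push and grip.
It fails at once if one of the tools or pieces of wood lying about is moved more than 30 mm (distance of any of sanding_block, knife, brush, spoon_a, spoon_b, blank from where it was at the start of the episode above 0.03 m).
It also fails if it takes over 61 s, if anything falls off the work surface, if the arm or the gripper's body presses on something with over 40 N, if the wrist force passes 120 N, or if a joint passes its speed limit or range.

## Working session

There is one attempt and no reset: what is moved stays moved. The work goes in short steps, Python scripts to look and compute and a tool call to move; the robot and the scene stay as the last step left them, time stands still between calls to the robot, and variables do not carry over. Pictures are saved under pics/ and viewed, about 8 in all and at most 12, crops included, and the job is handed in when it is done.

Besides the shell and the picture viewer there is one more tool, called after "Request:" as name(argument=value, ...) on one line, values as JSON. servo_tool: Moves the arm, as the interface text tells. Its arguments: {"type":"object","properties":{"commands":{"type":"array","items":{"type":"array","items":{"type":"array","items":{"type":"number"}}}},"grip_force":{"type":"number"}},"required":["commands"]}

```bash
mkdir -p pics; cat > h.py <<'E'
import numpy as np, cv2
from bench import get_state, capture, camera_params
def pts(name,depth):
    p=camera_params(name);K=p["intrinsics"];T=p["world_from_camera"]
    K=np.array(K);T=np.array(T)
    v,u=np.mgrid[:420,:560]
    c=np.stack([(u-K[0,2])/K[0,0]*depth,(v-K[1,2])/K[1,1]*depth,depth],-1)
    return c@T[:3,:3].T+T[:3,3]
def snap(name,tag):
    im,d=capture(name);cv2.imwrite(f"pics/{name}_{tag}.png",im[:,:,::-1]);np.savez(f"{name}_{tag}.npz",im=im,d=d);return im,d
E
python3 - <<'E'
from h import *
print(get_state())
for n in("top","side"):
    im,d=snap(n,"0");P=pts(n,d);print(camera_params(n))
    h=cv2.cvtColor(im,cv2.COLOR_RGB2HSV)
    red=((h[...,0]<8)|(h[...,0]>172))&(h[...,1]>150)&(h[...,2]>60)&(d>0)
    v,u=np.nonzero(red);print(n,"red",len(v),u.mean(),v.mean(),np.median(P[red],0),P[red].max(0))
E
```

```text
{'t': 0.0, 'joints': array([ 1.23228263e+00,  3.09029628e-01,  1.63523047e+00, -3.35027839e-05,
        1.19970502e+00, -6.97131915e-02]), 'qd': array([ 0.00191166, -0.00035799, -0.00120606,  0.00057281, -0.00062819,
       -0.00333133]), 'joint_efforts': array([ 8.29032106e-04, -4.15240252e+01, -2.76670897e+01, -8.93037554e-05,
        9.95103299e-03, -3.91192657e-06]), 'eef_pos': array([0.16575986, 0.60178341, 0.24871079]), 'tcp_rot': array([-1.57316520e+00,  1.34140299e-04, -2.68788480e-01]), 'force': array([-0.11743492, -0.19891819,  0.78308157]), 'ft_torque': array([-0.00748583, -0.04265951,  0.0045413 ]), 'gripper_width': 0.08515155291948438}
{'intrinsics': array([[500.06664388,   0.        , 267.98966589],
       [  0.        , 500.06664388, 220.46377441],
       [  0.        ,   0.        ,   1.        ]]), 'world_from_camera': array([[-0.01425793, -0.99101388,  0.132997  ,  0.41755161],
       [-0.99985187,  0.01541308,  0.00766003, -0.01409329],
       [-0.00964109, -0.13286808, -0.99108684,  1.40704265],
       [ 0.        ,  0.        ,  0.        ,  1.        ]])}
top red 271 215.44649446494466 165.6789667896679 [0.86419173 0.05305368 0.13205601] [0.96883601 0.54622909 0.17542935]
{'intrinsics': array([[470.75748821,   0.        , 277.61598579],
       [  0.        , 470.75748821, 212.43156294],
       [  0.        ,   0.        ,   1.        ]]), 'world_from_camera': array([[-0.99980578, -0.00768216,  0.01814875,  0.53942356],
       [-0.01842856,  0.69079659, -0.72281427,  0.92609386],
       [-0.00698432, -0.72300834, -0.690804  ,  1.01049093],
       [ 0.        ,  0.        ,  0.        ,  1.        ]])}
side red 444 151.15765765765767 328.34234234234236 [0.93369277 0.47498539 0.13152639] [0.96193373 0.54623798 0.18307095]
```

View pics/top_0.png

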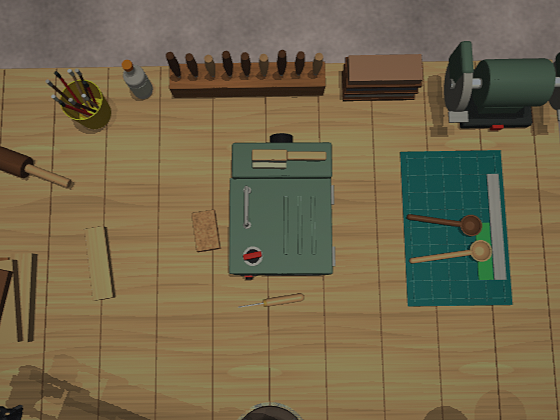

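View pics/side_0.png

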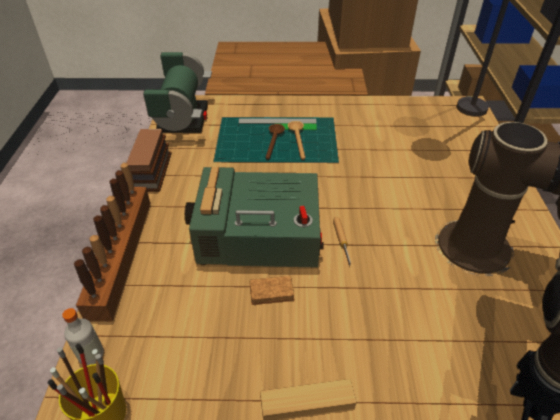

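Both views show the extractor with its front towards the robot. In the top view the handle bar runs from about (247,188) to (247,226) and the red knob is at (252,256). In the side view the handle is at about (255,215) and the knob at (304,215).

```bash
python3 - <<'E'
from h import *
z=np.load("top_0.npz");im,d=z["im"],z["d"];P=pts("top",d)
h=cv2.cvtColor(im,cv2.COLOR_RGB2HSV)
sub=np.zeros(d.shape,bool);sub[175:285,222:340]=1
pl=sub&(abs(P[...,2]-.134)<.006)
r=cv2.minAreaRect((P[pl][:,:2]*1000).astype(np.float32));print("plate",r,np.median(P[pl][:,2]))
# two-view triangulated / plane: rays
def cast(n,u,v,zz):
    p=camera_params(n);K=np.array(p["intrinsics"]);T=np.array(p["world_from_camera"])
    w=T[:3,:3]@np.array([(u-K[0,2])/K[0,0],(v-K[1,2])/K[1,1],1]);return (T[:3,3]+w*(zz-T[2,3])/w[2]).round(4)
for n,(a,b,c,e) in dict(top=(232,275,235,270),side=(290,320,195,232)).items():
    q=np.load(f"{n}_0.npz");hh=cv2.cvtColor(q["im"],cv2.COLOR_RGB2HSV);PP=pts(n,q["d"])
    s=np.zeros(d.shape,bool);s[c:e,a:b]=1
    m=s&((hh[...,0]<8)|(hh[...,0]>172))&(hh[...,1]>120)
    mt=m&(PP[...,2]>.160)
    v,u=np.nonzero(mt);print(n,"knob top",m.sum(),len(v),PP[mt].mean(0),cast(n,u.mean(),v.mean(),.167),cv2.minAreaRect((PP[mt][:,:2]*1000).astype(np.float32)))
for n,(a,b,c,e) in dict(top=(236,262,180,235),side=(230,280,205,230)).items():
    q=np.load(f"{n}_0.npz");PP=pts(n,q["d"])
    s=np.zeros(d.shape,bool);s[c:e,a:b]=1
    m=s&(PP[...,2]>.166)&(PP[...,2]<.19)
    v,u=np.nonzero(m);X=PP[m];print(n,"bar",len(v),X.min(0),X.max(0),X.mean(0),cast(n,(u.min()+u.max())/2,v.mean() if n=="side" else (v.min()+v.max())/2,.176),cv2.minAreaRect((X[:,:2]*1000).astype(np.float32)))
a=cv2.resize(im[170:290,190:345],None,fx=4,fy=4,interpolation=cv2.INTER_CUBIC);cv2.imwrite("pics/crop0.png",a[:,:,::-1])
E
```

```text
plate ((576.9895629882812, -37.49067687988281), (270.32763671875, 246.93502807617188), 89.20967864990234) 0.13389353930878678
top knob top 110 100 [0.49795324 0.037417   0.16640558] [0.4979 0.0374 0.167 ] ((498.2057800292969, 37.5045166015625), (13.776620864868164, 43.903228759765625), 9.764275550842285)
side knob top 118 74 [0.49646302 0.05390998 0.17789549] [0.4959 0.043  0.167 ] ((511.7984619140625, 471.9211120605469), (909.7702026367188, 21.492050170898438), 87.8725357055664)
top bar 156 [0.57345846 0.04670597 0.16660772] [0.6713144  0.05521538 0.18520936] [0.62183836 0.05092557 0.17741247] [0.6213 0.051  0.176 ] ((622.3645629882812, 50.921295166015625), (7.901813983917236, 97.84315490722656), 89.56454467773438)
side bar 156 [0.57312472 0.04657804 0.16616489] [0.66860235 0.05988276 0.18276682] [0.61925113 0.05393321 0.17616184] [0.6207 0.0538 0.176 ] ((620.8324584960938, 52.7460823059082), (12.828935623168945, 95.48137664794922), 89.08488464355469)
```

View pics/crop0.png

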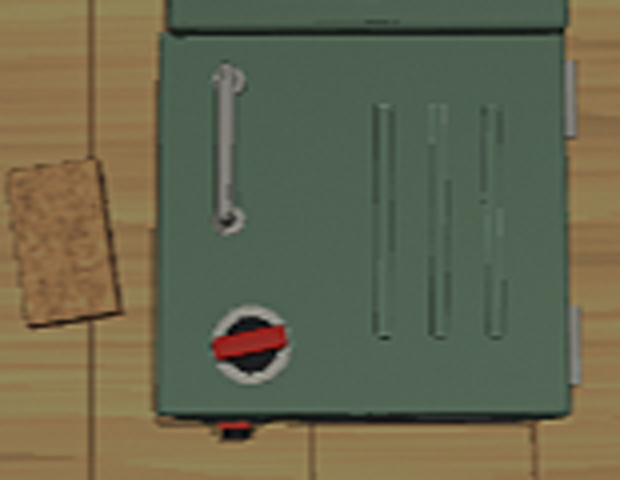

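```bash
cat > go.py <<'E'
import sys
from h import *
from scipy.spatial.transform import Rotation as R
# usage: go.py x y z roll pitch yaw (world target) -> shift & rotvec in tool axes
a=list(map(float,sys.argv[1:7]));s=get_state()
R0=R.from_euler("xyz",s["tcp_rot"]);R1=R.from_euler("xyz",a[3:])
print("t",s["t"],"pos",s["eef_pos"].round(4),"rot",s["tcp_rot"].round(3),"F",s["force"].round(1),"w",round(s["gripper_width"],4),"q",s["joints"].round(2))
print("shift",R0.inv().apply(np.array(a[:3])-s["eef_pos"]).round(4),"rotvec",(R0.inv()*R1).as_rotvec().round(4))
E
python3 go.py 0.6215 0.0515 0.26 -1.5708 0 0
```

```text
t 0.1 pos [0.1658 0.6019 0.2489] rot [-1.573  0.    -0.269] F [-0.5  0.  -0.3] w 0.0852 q [ 1.23  0.31  1.64 -0.    1.2  -0.07]
shift [ 0.5855 -0.0104 -0.4096] rotvec [ 0.002  -0.2688 -0.0004]
```

Request:
servo_tool(commands=[[[0.5855,-0.0104,-0.4096,0.002,-0.2688,0,-1],[0.5855,-0.0104,-0.4096,0.002,-0.2688,0,-1],[0.5855,-0.0104,-0.4096,0.002,-0.2688,0,-1],[0.5855,-0.0104,-0.4096,0.002,-0.2688,0,-1],[0.5855,-0.0104,-0.4096,0.002,-0.2688,0,-1],[0.5855,-0.0104,-0.4096,0.002,-0.2688,0,-1],[0.5855,-0.0104,-0.4096,0.002,-0.2688,0,-1],[0.5855,-0.0104,-0.4096,0.002,-0.2688,0,-1],[0.5855,-0.0104,-0.4096,0.002,-0.2688,0,-1],[0.5855,-0.0104,-0.4096,0.002,-0.2688,0,-1],[0.5855,-0.0104,-0.4096,0.002,-0.2688,0,-1],[0.5855,-0.0104,-0.4096,0.002,-0.2688,0,-1]]], grip_force=60)

```text
t: 1.1
eef_pos: [0.4842, 0.2164, 0.2567]
tcp_rot: [-1.571, 0.001, -0.0]
force: [0.2, 0.8, 0.3]
gripper_width: 0.0854
```

```bash
python3 go.py 0.6215 0.0515 0.23 -1.5708 0 0
```

```text
t 1.1 pos [0.4842 0.2164 0.2567] rot [-1.571e+00  1.000e-03 -0.000e+00] F [0.2 0.8 0.3] w 0.0854 q [ 0.34  0.12  1.85  0.    1.17 -1.23]
shift [ 0.1373  0.0266 -0.1649] rotvec [ 0.0001 -0.     -0.0009]
```

Request:
servo_tool(commands=[[[0.1373,0.0,-0.165,0,0,0,-1],[0.1373,0.0,-0.165,0,0,0,-1],[0.1373,0.0,-0.165,0,0,0,-1],[0.1373,0.0,-0.165,0,0,0,-1],[0.1373,0.0,-0.165,0,0,0,-1],[0.1373,0.0,-0.165,0,0,0,-1],[0.1373,0.0,-0.165,0,0,0,-1],[0.1373,0.03,-0.165,0,0,0,-1],[0.1373,0.06,-0.165,0,0,0,-1],[0.1373,0.081,-0.165,0,0,0,-1],[0.1373,0.081,-0.165,0,0,0,-1],[0.1373,0.081,-0.165,0,0,0,-1]]])

```text
t: 2.1
eef_pos: [0.6191, 0.0527, 0.1739]
tcp_rot: [-1.57, 0.006, 0.001]
force: [0.1, 0.5, 1.5]
gripper_width: 0.0853
```

```bash
python3 go.py 0.6215 0.0515 0.175 -1.5708 0 0;python3 -c "
from h import *
im,d=snap('side','1');cv2.imwrite('pics/c1.png',cv2.resize(im[120:290,170:390],None,fx=3,fy=3)[:,:,::-1])"
```

```text
t 2.1 pos [0.6191 0.0527 0.1739] rot [-1.57e+00  6.00e-03  1.00e-03] F [0.1 0.5 1.5] w 0.0853 q [ 0.01  0.38  1.7   0.    1.07 -1.56]
shift [ 0.0024 -0.0011 -0.0012] rotvec [-0.0003  0.0012 -0.0058]
```

View pics/c1.png

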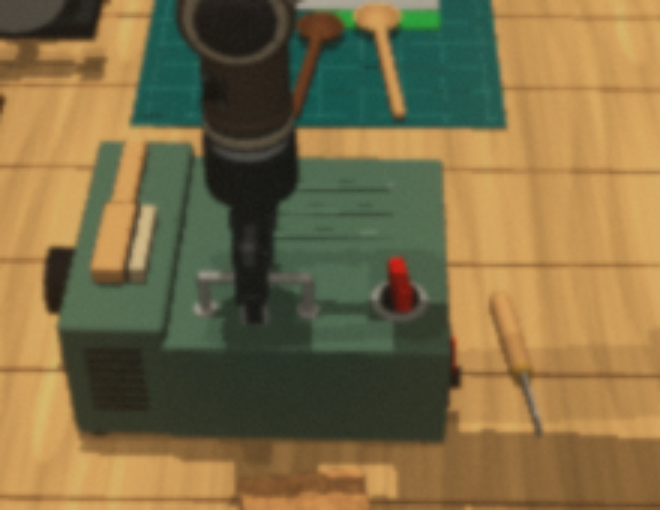

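The fingers straddle the middle of the bar at crop (253,290). Next I close the gripper.

Request:
servo_tool(commands=[[[0,0,0,0,0,0,1],[0,0,0,0,0,0,1],[0,0,0,0,0,0,1],[0,0,0,0,0,0,1],[0,0,0,0,0,0,1],[0,0,0,0,0,0,1],[0,0,0,0,0,0,1],[0,0,0,0,0,0,1],[0,0,0,0,0,0,1],[0,0,0,0,0,0,1],[0,0,0,0,0,0,1],[0,0,0,0,0,0,1]]], grip_force=60)

```text
t: 3.15
eef_pos: [0.6212, 0.0502, 0.1766]
tcp_rot: [-1.575, 0.001, 0.001]
force: [-1.2, -5.4, 2.6]
gripper_width: 0.0078
```

Request:
servo_tool(commands=[[[0,-0.001,0,0,0,0,1],[0,-0.002,0,0,0,0,1],[0,-0.003,0,0,0,0,1],[0,-0.004,0,0,0,0,1],[0,-0.005,0,0,0,0,1],[0,-0.006,0,0,0,0,1],[0,-0.006,0,0,0,0,1],[0,-0.006,0,0,0,0,1]]])

```text
t: 3.82
eef_pos: [0.6211, 0.0488, 0.1822]
tcp_rot: [-1.577, 0.001, 0.001]
force: [1.6, -5.2, -7.1]
gripper_width: 0.0075
```

Request:
servo_tool(commands=[[[0,-0.001,0,0,0,0,1],[0,-0.002,0,0,0,0,1],[0,-0.003,0,0,0,0,1],[0,-0.004,0,0,0,0,1],[0,-0.005,0,0,0,0,1],[0,-0.005,0,0,0,0,1]]])

```text
t: 4.32
eef_pos: [0.6211, 0.0475, 0.1869]
tcp_rot: [-1.58, 0.002, 0.002]
force: [2.5, -5.9, -6.5]
gripper_width: 0.0079
```

```bash
cat > tilt.py <<'E'
from h import *
import sys
im,d=snap("top",sys.argv[1])
P=pts("top",d);s=np.zeros(d.shape,bool);s[180:272,232:328]=1
P0=pts("top",np.load("top_0.npz")["d"])
X=P[s];k=(X[:,2]>.125)&(X[:,2]<.16)&(X[:,1]<.08)&(X[:,1]>-.155)
k&=(abs(P0[s][:,2]-.134)<.005)
X=X[k];A=np.c_[X[:,:2],np.ones(len(X))];c=np.linalg.lstsq(A,X[:,2],rcond=None)[0];r=X[:,2]-A@c
g=abs(r)<.003;c=np.linalg.lstsq(A[g],X[g,2],rcond=None)[0];print("slope x,y",c[:2],g.sum())
E
python3 tilt.py t1; python3 go.py 0.62 .05 .18 -1.5708 0 0
```

```text
slope x,y [0.00191548 0.04760945] 3948
t 4.3667 pos [0.6211 0.0475 0.1869] rot [-1.58   0.002  0.002] F [ 3.  -5.8 -6. ] w 0.0079 q [ 0.01  0.37  1.69 -0.01  1.09 -1.56]
shift [-0.0011  0.0069  0.0026] rotvec [ 0.0088  0.0017 -0.0017]
```

The tug lifted the cover to 0.048 rad. The depth plane fit and the TCP rise agree on this. It is well past the 0.02 rad play and only the cover's weight is felt, so the bolt has not caught and the knob stays alone.

```bash
python3 - <<'E'
from h import *
from scipy.spatial.transform import Rotation as R
s=get_state();R0=R.from_euler("xyz",s["tcp_rot"]);f=.237;r=.2212
p=lambda t:np.array([0,r*np.cos(f+t),r*np.sin(f+t)])
for ths in (np.linspace(.048,.42,13)[1:],):
    for t in ths: print(t.round(3),R0.inv().apply(p(t)-p(.048)).round(4),round((t-.048)/2,3))
E
```

```text
0.079 [-0.     -0.0065 -0.0021] 0.016
0.11 [-0.     -0.013  -0.0044] 0.031
0.141 [-0.     -0.0194 -0.0069] 0.047
0.172 [-0.0001 -0.0257 -0.0095] 0.062
0.203 [-0.0001 -0.0319 -0.0124] 0.078
0.234 [-0.0001 -0.038  -0.0155] 0.093
0.265 [-0.0001 -0.0441 -0.0188] 0.109
0.296 [-0.0001 -0.05   -0.0222] 0.124
0.327 [-0.0001 -0.0558 -0.0258] 0.14
0.358 [-0.0002 -0.0615 -0.0296] 0.155
0.389 [-0.0002 -0.0671 -0.0336] 0.17
0.42 [-0.0002 -0.0726 -0.0378] 0.186
```

Request:
servo_tool(commands=[[[0,-0.0065,-0.0021,0.016,0,0,1],[0,-0.013,-0.0044,0.031,0,0,1],[0,-0.0194,-0.0069,0.047,0,0,1],[0,-0.0257,-0.0095,0.062,0,0,1],[0,-0.0319,-0.0124,0.078,0,0,1],[0,-0.038,-0.0155,0.093,0,0,1],[0,-0.0441,-0.0188,0.109,0,0,1],[0,-0.05,-0.0222,0.124,0,0,1],[0,-0.0558,-0.0258,0.14,0,0,1],[0,-0.0615,-0.0296,0.155,0,0,1],[0,-0.0671,-0.0336,0.17,0,0,1],[0,-0.0726,-0.0378,0.186,0,0,1]]])

```text
t: 5.37
eef_pos: [0.6207, 0.0102, 0.2599]
tcp_rot: [-1.392, 0.003, 0.002]
force: [0.7, -1.3, -6.3]
gripper_width: 0.0079
```

```bash
python3 - <<'E'
from h import *
from scipy.spatial.transform import Rotation as R
s=get_state();R0=R.from_euler("xyz",s["tcp_rot"]);f=.237;r=.2212
print(s["eef_pos"],s["tcp_rot"],s["force"],s["ft_torque"],s["gripper_width"])
e=s["eef_pos"];th=np.arctan2(e[2]-.124,e[1]+.165)-f;print("th",th,"r",np.hypot(e[2]-.124,e[1]+.165))
p=lambda t:np.array([0,r*np.cos(f+t),r*np.sin(f+t)])
for t in np.linspace(th,.8,12)[1:]: print(t.round(3),R0.inv().apply(p(t)-p(th)).round(4),round((t-th)/2,3))
im,d=snap('side','2');cv2.imwrite('pics/c2.png',cv2.resize(im[60:290,150:390],None,fx=2.5,fy=2.5)[:,:,::-1])
E
```

```text
[0.62069298 0.01021866 0.25986518] [-1.39158981  0.00329459  0.0019358 ] [ 0.68915048 -1.34241089 -6.32430309] [-0.3614037  -0.07108452 -0.16939137] 0.00788035415232928
th 0.4225621489043766 r 0.2217226316757437
0.457 [-0.     -0.0067 -0.0036] 0.017
0.491 [-0.0001 -0.0132 -0.0075] 0.034
0.525 [-0.0001 -0.0196 -0.0115] 0.051
0.56 [-0.0001 -0.0259 -0.0158] 0.069
0.594 [-0.0001 -0.032  -0.0203] 0.086
0.628 [-0.0002 -0.0379 -0.025 ] 0.103
0.663 [-0.0002 -0.0437 -0.0299] 0.12
0.697 [-0.0002 -0.0493 -0.0351] 0.137
0.731 [-0.0002 -0.0548 -0.0403] 0.154
0.766 [-0.0003 -0.06   -0.0458] 0.172
0.8 [-0.0003 -0.0651 -0.0515] 0.189
```

View pics/c2.png

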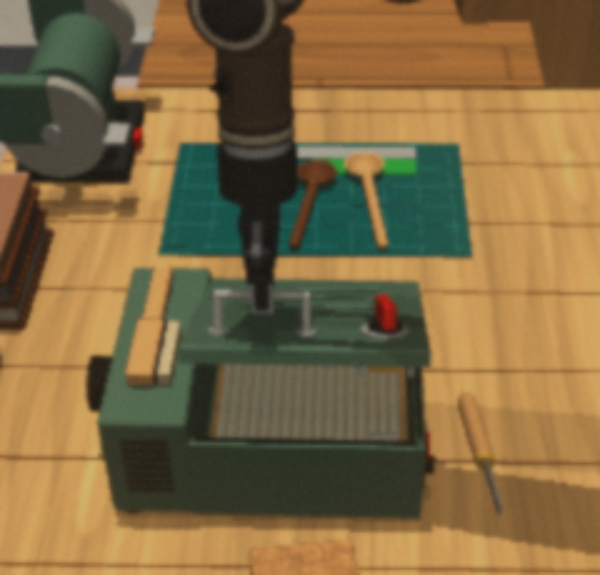

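The cover is about 24° open, the filter shows at crop (310,400), and the fingers hold the bar at (262,300). I carry on along the arc.

Request:
servo_tool(commands=[[[0,-0.0067,-0.0036,0.017,0,0,1],[0,-0.0132,-0.0075,0.034,0,0,1],[0,-0.0196,-0.0115,0.051,0,0,1],[0,-0.0259,-0.0158,0.069,0,0,1],[0,-0.032,-0.0203,0.086,0,0,1],[0,-0.0379,-0.025,0.103,0,0,1],[0,-0.0437,-0.0299,0.12,0,0,1],[0,-0.0493,-0.0351,0.137,0,0,1],[0,-0.0548,-0.0403,0.154,0,0,1],[0,-0.06,-0.0458,0.172,0,0,1],[0,-0.0651,-0.0515,0.189,0,0,1],[0,-0.0651,-0.0515,0.189,0,0,1]]])

```text
t: 6.42
eef_pos: [0.62, -0.0544, 0.3168]
tcp_rot: [-1.201, 0.006, 0.001]
force: [-6.3, 0.7, -6.8]
gripper_width: 0.0078
```

Request:
servo_tool(commands=[[[0,0,0,0,0,0,1],[0,0,0,0,0,0,1],[0,0,0,0,0,0,1],[0,0,0,0,0,0,1],[0,0,0,0,0,0,1],[0,0,0,0,0,0,1]]])

```text
t: 6.92
eef_pos: [0.6199, -0.0543, 0.3167]
tcp_rot: [-1.201, 0.006, 0.002]
force: [-3.2, 0.0, -7.7]
gripper_width: 0.0076
```

```bash
python3 - <<'E'
from h import *
s=get_state();e=s["eef_pos"];print(s)
print("th",np.arctan2(e[2]-.124,e[1]+.165)-.237)
im,d=snap('side','3');cv2.imwrite('pics/c3.png',cv2.resize(im[60:290,150:390],None,fx=2.5,fy=2.5)[:,:,::-1])
P=pts('side',d);g=cv2.cvtColor(im,cv2.COLOR_RGB2HSV)
m=np.zeros(d.shape,bool);m[150:215,230:325]=1
m&=(g[...,0]>40)&(g[...,0]<95)&(g[...,1]>40)&(P[...,2]>.16)&(P[...,0]<.66)&(P[...,0]>.45)
X=P[m];A=np.c_[X[:,:2],np.ones(len(X))];k=np.ones(len(X),bool)
for _ in range(5):
    c=np.linalg.lstsq(A[k],X[k,2],rcond=None)[0];k=abs(X[:,2]-A@c)<.006
print(len(X),k.sum(),"cover angle",np.arctan(c[1]))
E
```

```text
{'t': 6.9167, 'joints': array([-0.32297448,  0.30505213,  1.54234518,  0.35145109,  1.43202404,
       -1.96760073]), 'qd': array([ 0.00056024,  0.00055326,  0.00047837, -0.0015217 ,  0.00051617,
        0.00046055]), 'joint_efforts': array([ 3.54757207e-01, -4.67746317e+01, -3.33597100e+01,  2.21528180e+00,
       -1.86736649e-02, -1.18305604e-01]), 'eef_pos': array([ 0.61994088, -0.05425969,  0.31668792]), 'tcp_rot': array([-1.20071414,  0.00622925,  0.00163128]), 'force': array([-3.22556894,  0.0424152 , -7.74848959]), 'ft_torque': array([-0.32359097,  0.49963791,  0.05015595]), 'gripper_width': 0.007561502610318068}
th 0.8121775239943255
981 636 cover angle 0.7634641954181889
```

View pics/c3.png

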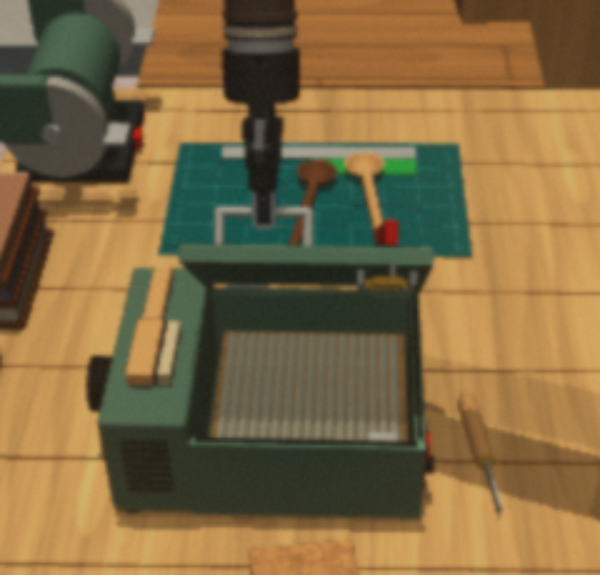

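The cover stands about 45° open. The fingers hold the middle of the bar at crop (264,215), and the brush and knife are where they were.

```bash
python3 -c "from bench import finish_job; print(finish_job())"
```

```text
the job is handed in; nothing more can be done
None
```

The cover stands about 45° open, with the gripper still holding the handle at its middle. I handed the job in at about 7 s.

- **Tug:** I lifted the handle first and the cover rose freely to 0.048 rad, well past the 0.02 rad play. The top camera's depth and the rise of the tool agreed on this. Only about 6–7 N was felt, so the bolt had not caught. I left the knob unturned; its wing was at about 0.17 rad in the first picture.
- **Final angle:** the tool position gives about 0.81 rad. A rough depth fit of the cover gives 0.76 rad. Both are inside 0.55–1.05 rad.
- **Hold:** the arm was at rest, with about 8 N on the wrist. The finger opening read 7.6 mm on the 10 mm bar, less than expected, but the grip did not slip.
- **Tools and wood:** the brush, knife and spoons look unmoved in the last picture. I did not measure their shifts. The blank was out of that view and the sanding block only partly in it, but the arm's only pass on that side was on the way in, at about 0.25 m.

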